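# Hang the produce caddy and lay the ripe tomato in it

### The job

Hang the orange caddy by its hook over the top bar of the steel rack, with its tray on the robot's side, and let go of it. Then lay the ripe red tomato in the caddy's tray: it bruises easily, so hold it with the lightest grip and set it down gently rather than drop it. Leave the green tomato, the pepper mill and the clear tub where they are.

Things in the scene. Friction and masses are not known exactly. Their poses are not given: they have to be found in the camera images.
- rack: fixed steel rack, its place and yaw vary: two posts 140 mm high, 300 mm apart, joined by two bars along its y. Origin on the worktop midway between the posts; x away from the robot at yaw 0. Lower rest bar: radius 6 mm, centre 75 mm up at rack x = -4 mm (towards the robot); the hung caddy's back leans on it. Feet 60 mm (x) by 30 mm
- bar (a point): middle of the top bar's centre line, right above the rack's origin and 130 mm above the worktop; axes as the rack's, y along the bar. The top bar has radius 8 mm
- caddy: loose orange plastic caddy, 0.22 kg, standing on the worktop. Origin: centre of its tray's underside, z up. Open tray 100 (x) by 160 (y) by 42 mm high, walls and floor 4 mm. At its +x edge a plate 80 mm wide rises and folds over into a hook, open below, with a black grip tab on top. Hung with its +x side away from the robot it sags forward 0.07 to 0.15 rad, held by lip and rest bar
- hook (a point): middle of the hook channel's ceiling, at caddy (63, 0, 80) mm, axes as the caddy's. The channel runs along y and is 26 mm wide (caddy x = 50 to 76 mm); its rear lip, 4 mm thick, reaches down to 52 mm above the caddy's underside, the last 10 mm flared outwards to x = 85 mm. Hung, this point lies on top of the bar, 8 mm above the bar's centre line
- tab (a point): top centre of the black grip tab, at caddy (63, 0, 121) mm, axes as the caddy's. The tab is 12 mm thick along the caddy's x, 46 mm wide along y, and stands free for 36 mm down from this point; pinch it from above across its thickness. It may be gripped firmly
- tomato: loose ripe red tomato, green calyx, 0.16 kg, 62 mm across and 52 mm high, flat 30 mm base, widest 25 mm above it. Origin: centre of its underside, z up. It bruises if the fingers press it with more than 80 N (both pads added) or it meets the caddy with more than 25 N or all that touches it adds up to more than 100 N, or it falls more than 10 mm
- green_tomato: loose unripe green tomato of the same shape and size, a bystander; origin at the centre of its underside
- pepper_mill: loose upright steel pepper mill, 54 mm across and 142 mm high, a bystander; origin at the centre of its underside
- deli_tub: loose empty clear plastic tub, 100 mm across and 70 mm high, a bystander; origin at the centre of its underside
There are look-alikes about, which are no part of the job. Several things look just like the caddy: the one meant starts farthest to the robot's left.

How it is judged:
By the outcome, as a careful person would: the job done as asked, in the order asked, and still so for the second after the job is handed in, with the robot touching nothing.
It also fails if it takes over 61 s, if anything falls off the work surface, if the arm or the gripper's body presses on something with over 40 N, if the wrist force passes 120 N, or if a joint passes its speed limit or range.

### The arm

A 7-joint arm with a two-finger parallel gripper is mounted at the origin on the work surface. World frame = base frame: x ahead of the robot, y to its left, z up, the work surface at z = 0. Lengths are in m, angles in rad, forces in N, time in s.
With the tool pointing down it reaches from about 0.4 to 0.85 m from the base axis. Payload 4.5 kg.
Tool frame: the origin (TCP) lies where the fingers leave the gripper's body, on its centre line; the fingertips stand 64 mm ahead of it and the grasp point (between the pads) lies 45 mm ahead of it; z points along the fingers, y is the direction in which the jaws open and shut (so a half turn about z gives the same grasp; the last joint's range is limited). The gripper opens to 88 mm and grips with 3 to 60 N. Pads are 18 mm wide; open, the fingers measure 123 mm over their backs; the gripper's body (75 mm by 187 mm) begins 45 mm behind the grasp point.
Start: joints at [-1.154, 0.689, -0.195, 1.565, 0.157, 0.902, -0.215], TCP at [0.233, 0.58, 0.303] pointing down, gripper open.
Joint ranges: [-3.01, 3.01], [-0.46, 2.08], [-1.47, 1.51], [0.13, 2.56], [-1, 4.14], [0.04, 2.09], [-2.66, 2.66]. Speed limits (rad/s): [2.57, 2.57, 3.14, 3.14, 3.14, 3.14, 3.14].

### API

Orientations are given as a unit quaternion [x, y, z, w].
In Python, from plant import monitor, snapshot, workorder, finder gives the robot as it stands.
- The arm moves only by the tool carry_out, never from a script. Its argument "motion" is one flat list of numbers, 6 for each row, row after row: the shift along the tool's x, y, z in cm, then the turn, a rotation vector about the tool's x, y, z in rad. In form: [x, y, z, rx, ry, rz, x, y, z, rx, ry, rz, ...]. A call has 1 to 8 rows; each row shifts and turns the commanded pose from where the row before left it, along the tool's axes as they then stand; what a row does not reach is not made up. A row lasts 1/8 s, in which the tool goes at most 62.5 mm and 10.7 degrees, less where a joint would pass 70% of its speed; a pose out of reach is approached as far as the arm can. A call with a gripper value outside its range is refused whole. "hand" is the finger opening in cm, from 0 to 8.81, set as the call begins (left out, the last holds). The fingers move at their own pace and stop on an object; "grip_force" is the grip in N (left out, the last holds). Time passes only in rows, so rows that do not move let the fingers close. It gives the time, the measured TCP pose, the force and the opening at its end, in the units of the state.
- monitor.get_state(): the state, without advancing time (a new reading comes with each control period).
- snapshot(name): name is "scene" or "top"; returns a dict with "frame" (400x640x3 uint8, red, green, blue), "range_z" (400x640 float32, m along the optical axis (not along the pixel's ray), 0 where there is no reading), "fx", "fy", "cx", "cy" (pixels), "rvec" (rotation vector, rad) and "tvec" (3), from world to camera coordinates, as OpenCV has them. Camera axes: x right, y down, z forward; pixel columns grow to the right and rows downward; lengths in m; the calibration is good to about 2 mm. A picture is of the moment at which its call begins.
- workorder.finish_job(): hands the job in, once; it reports no verdict.
Trained networks look in a picture, given as the dict that the camera call returned (one of the last four; its "shot" number tells which), for a name from the list of things; names that differ only in an ending like _2 or _b are one class to them, and where a whole thing is asked for, a point or a joint stands for the part that bears it (a point fixed in the world has none). Each returns a list of dicts, best first, with "p" (0 to 1); they miss things now and then, are a little off and sometimes report something else, mostly with a low value. They report only what shows in the picture. A call takes as long as a camera call. They do not tell look-alikes from the thing itself.
- finder.masks_of(picture, thing): "pixels" (400x640 bool, what is visible of it) and "extent" ([left, top, right, bottom] in pixels, round what is visible of it).
The state is a dict: "clock": time; "q": joint angles; "qd": joint speeds; "joint_torque": joint torques, N m; "tool_pos": TCP position; "eef_rot": TCP orientation; "contact_force": force on the tool from outside, world axes, zero at the start; "moment": the same for the moment, N m; "opening": opening from 0.0 (shut) to 1.0 (fully open).
Only numpy, scipy, OpenCV 4.12 (cv2) and the standard library are available. Lean on these libraries where they do the work, as an engineer would, in place of code of your own. Each camera call takes 0.05 s, during which the arm holds its last target. There are 200 camera calls.

## Working session

There is one attempt and no reset: what is moved stays moved. The work goes in short steps, Python scripts to look and compute and a tool call to move; the robot and the scene stay as the last step left them, time stands still between calls to the robot, and variables do not carry over. Pictures are saved under pics/ and viewed, about 8 in all and at most 12, crops included, and the job is handed in when it is done.

Besides the shell and the picture viewer there is one more tool, called after "Request:" by a JSON object that holds its "fn" and its "kwargs". carry_out: Moves the arm, as the interface text tells. Its arguments: {"type":"object","properties":{"motion":{"type":"array"},"hand":{"type":"number"},"grip_force":{"type":"number"}},"required":["motion"]}

```bash
mkdir -p pics
cat > h.py <<'E'
import numpy as np, cv2
from scipy.spatial.transform import Rotation as R
from plant import monitor, snapshot, workorder, finder
def cloud(p):
    z=p["range_z"]; v,u=np.mgrid[:400,:640]
    c=np.stack([(u-p["cx"])/p["fx"]*z,(v-p["cy"])/p["fy"]*z,z],-1)
    M=cv2.Rodrigues(np.array(p["rvec"],float))[0]
    w=(c-np.array(p["tvec"]).ravel())@M
    w[z<=0]=np.nan
    return w
def save(p,n): cv2.imwrite(f"pics/{n}.png",p["frame"][:,:,::-1])
E
python3 - <<'E'
from h import *
s=monitor.get_state(); print({k:np.round(v,3) for k,v in s.items()})
ims=[]
for n in ("scene","top"):
    p=snapshot(n); w=cloud(p); np.savez(n,w=w,f=p["frame"]); ims.append(p["frame"])
    print(n,"cam",np.round(-cv2.Rodrigues(np.array(p["rvec"],float))[0].T@np.array(p["tvec"]).ravel(),3))
    for t in ["rack","caddy","tab","tomato","green_tomato","pepper_mill","deli_tub"]:
        for d in finder.masks_of(p,t)[:5]:
            q=w[d["pixels"]]; q=q[~np.isnan(q[:,0])]
            if len(q): print(t,round(d["p"],2),d["extent"],"med",np.round(np.median(q,0),3),"lo",np.round(np.percentile(q,3,0),3),"hi",np.round(np.percentile(q,97,0),3))
cv2.imwrite("pics/a.png",cv2.resize(np.vstack(ims),(640,800))[:, :, ::-1]) 
for i,n in zip(ims,"st"): cv2.imwrite(f"pics/{n}0.png",i[:,:,::-1])
E
```

```text
{'clock': np.float64(0.0), 'q': array([-1.154,  0.69 , -0.195,  1.566,  0.157,  0.902, -0.215]), 'qd': array([-0.002, -0.002,  0.001,  0.001, -0.002,  0.003, -0.002]), 'joint_torque': array([-0.0000e+00, -5.2758e+01, -1.2670e+00, -1.5343e+01, -5.3000e-02,
        6.0000e-03,  0.0000e+00]), 'tool_pos': array([0.233, 0.579, 0.302]), 'eef_rot': array([ 0.19 ,  0.982, -0.001, -0.   ]), 'contact_force': array([-0.135,  0.531, -0.082]), 'moment': array([-0.065, -0.005, -0.012]), 'opening': np.float64(1.0)}
scene cam [ 1.376 -0.337  1.414]
rack 0.76 [263.7, 204.8, 368.9, 257.8] med [ 0.627 -0.036  0.081] lo [ 0.562 -0.195 -0.002] hi [0.661 0.117 0.142]
caddy 0.95 [327.5, 247.6, 382.7, 309.4] med [0.81  0.011 0.01 ] lo [ 0.733 -0.053 -0.   ] hi [0.89  0.061 0.112]
caddy 0.79 [350.2, 133.7, 404.0, 177.1] med [0.422 0.271 0.024] lo [0.36  0.196 0.   ] hi [0.5   0.349 0.117]
tab 0.92 [326.1, 244.6, 382.6, 312.6] med [0.81  0.011 0.01 ] lo [ 0.732 -0.053 -0.   ] hi [0.89  0.062 0.114]
tab 0.81 [352.4, 131.9, 406.5, 175.5] med [0.422 0.271 0.025] lo [0.36  0.195 0.   ] hi [0.501 0.35  0.117]
toma
[... 853 characters left out ...]

tab 0.78 [285.7, 101.5, 332.0, 160.7] med [0.812 0.008 0.005] lo [ 0.731 -0.048  0.001] hi [0.887 0.074 0.119]
tab 0.58 [175.6, 240.0, 240.8, 300.3] med [0.427 0.286 0.005] lo [0.366 0.203 0.001] hi [0.495 0.359 0.118]
tomato 0.81 [412.1, 273.8, 435.2, 296.3] med [ 0.395 -0.284  0.047] lo [ 0.371 -0.313  0.025] hi [ 0.419 -0.262  0.055]
green_tomato 0.61 [304.4, 277.0, 325.0, 303.8] med [ 0.38  -0.004  0.046] lo [ 0.352 -0.03   0.   ] hi [0.406 0.023 0.054]
pepper_mill 0.96 [159.4, 151.3, 195.1, 178.0] med [0.697 0.351 0.128] lo [0.679 0.338 0.005] hi [0.724 0.383 0.144]
deli_tub 0.84 [446.2, 162.6, 485.1, 196.1] med [ 0.681 -0.419  0.025] lo [ 0.635 -0.447  0.001] hi [ 0.719 -0.357  0.07 ]
```

View pics/s0.png

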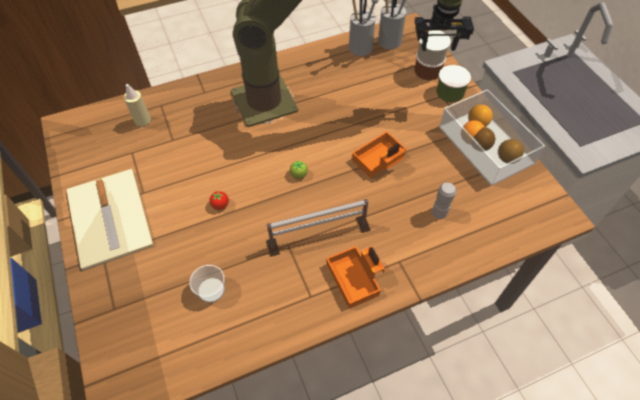

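View pics/t0.png

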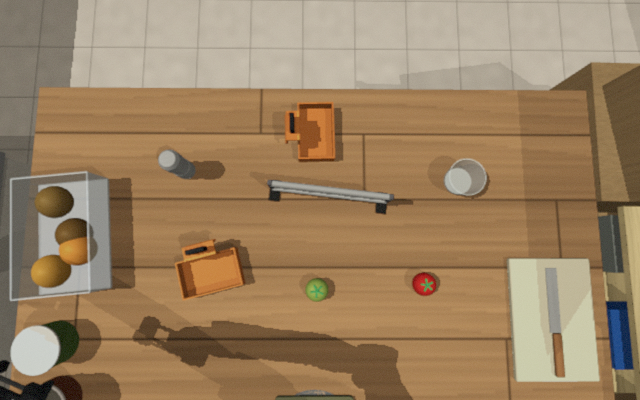

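The scene view shows the target caddy (the left one, +y) at pixel (380,153) and the other at (355,275). The rack is at (318,225), the red tomato at (219,200) and the green one at (298,170). In the top view the target caddy is at (210,270) with its black tab at (195,250), so the hook faces away from the robot.

```bash
cat > fit.py <<'E'
from h import *
from scipy.optimize import least_squares
def cluster(w,c,r): return w[(np.hypot(w[...,0]-c[0],w[...,1]-c[1])<r)]
def rect(q,name):
    (c,s,a)=cv2.minAreaRect((q[:,:2]*1000).astype(np.float32)); print(name,len(q),np.round(c,1),np.round(s,1),round(a,1))
E
python3 - <<'E'
from fit import *
for n in ("scene","top"):
    d=np.load(n+".npz"); w=d["w"]; f=d["f"].astype(int); print(n)
    q=cluster(w,(.43,.28),.13)
    t=q[q[:,2]>.112]; print("tab top z",np.round(np.percentile(t[:,2],[5,50,95]),4)); rect(t,"tab")
    rect(q[(q[:,2]>.034)&(q[:,2]<.044)],"tray rim"); 
    k=q[(q[:,2]>.075)&(q[:,2]<.09)]; rect(k,"hook top")
    rect(q[q[:,2]>.008],"all")
    # rack
    q=cluster(w,(.625,-.034),.14); q=q[(q[:,2]>.126)&(q[:,2]<.15)]
    v=cv2.fitLine((q[:,:2]).astype(np.float32),cv2.DIST_HUBER,0,.01,.01).ravel()
    if v[1]<0: v[:2]*=-1
    print("bar line",v,"zmed",np.percentile(q[:,2],[50,97]), "yaw",np.arctan2(-v[0],v[1]))
    q=cluster(w,(.625,-.034),.25); q=q[(q[:,2]>.12)]; s=(q[:,:2]-v[2:])@v[:2]; print("ends",[np.round(v[2:]+v[:2]*e,4) for e in np.percentile(s,[.5,50,99.5])],np.ptp(s))
    for c,nm in (((.39,-.29),"red"),((.385,-.008),"green")):
        q=cluster(w,c,.06); q=q[q[:,2]>.012]
        r=least_squares(lambda p:((((q[:,0]-p[0])/.031)**2+((q[:,1]-p[1])/.031)**2+((q[:,2]-.026)/.026)**2)-1)*.015,c,loss="soft_l1",f_scale=.003).x
        print(nm,np.round(r,4),len(q))
E
```

```text
scene
tab top z [0.1134 0.1204 0.1253]
tab 57 [482.4 293.3] [15.7 48.4] 14.2
tray rim 183 [419.1 276.6] [103.5 165.2] 14.9
hook top 147 [480.6 293.8] [39.6 84. ] 14.3
all 1118 [430.8 285.4] [230.6 253.6] 84.4
bar line [ 0.11592925  0.99325746  0.6294501  -0.06117775] zmed [0.13709794 0.1431259 ] yaw -0.11619051
ends [array([ 0.6143, -0.1912]), array([ 0.633 , -0.0303]), array([0.6499, 0.1143])] 0.3107237356439384
red [ 0.3923 -0.2924] 287
green [ 0.378  -0.0071] 260
top
tab top z [0.1166 0.1204 0.1225]
tab 99 [481.5 294.9] [11.8 45. ] 14.4
tray rim 296 [420.5 279.6] [100.  161.8] 14.7
hook top 347 [480.5 294.9] [36.1 80.7] 14.9
all 1073 [437.4 283.8] [134.8 161.5] 14.4
bar line [ 0.11453763  0.99341893  0.62902737 -0.0350091 ] zmed [0.13623839 0.13997079] yaw -0.11478955
ends [array([ 0.6114, -0.188 ]), array([ 0.6302, -0.0248]), array([0.6465, 0.1168])] 0.31044521832582783
red [ 0.3924 -0.29  ] 446
green [ 0.3774 -0.0041] 430
```

```bash
cat > plan.py <<'E'
import sys, json
from h import *
from scipy.spatial.transform import Slerp
def plan(pos,h,n,tilt=(0,0,0),ease=True,start=None):
    s=monitor.get_state(); p0=np.array(s["tool_pos"]); r0=R.from_quat(s["eef_rot"])
    if start is not None: p0,r0=start
    pos=np.array(pos); y=np.array([np.cos(h),np.sin(h),0]); z=np.array([0,0,-1.])
    r1=R.from_rotvec(tilt)*R.from_matrix(np.stack([np.cross(y,z),y,z],1))
    t=np.linspace(0,1,n+1); 
    if ease: t=.35*t+.65*t*t*(3-2*t)
    P=p0+(pos-p0)*t[:,None]; S=Slerp([0,1],R.concatenate([r0,r1]))(t)
    rows=[]
    for i in range(n):
        rows.append([*np.round(S[i].inv().apply(P[i+1]-P[i])*100,2),*np.round((S[i].inv()*S[i+1]).as_rotvec(),3)])
    st=np.linalg.norm(np.diff(P,axis=0),axis=1).max()*1000
    print("maxstep mm",round(st,1),"turn",round(max(np.linalg.norm(r[3:]) for r in rows),3))
    for i in range(0,n,8): print(json.dumps([float(v)+0. for r in rows[i:i+8] for v in r]))
    return pos,r1
E
python3 - <<'E'
from plan import *
e=plan([.482,.2945,.235],.253,12)
plan([.482,.2945,.154],.253,4,start=e)
E
```

```text
maxstep mm 42.2 turn 0.103
[-1.41, -0.72, 0.28, 0.0, 0.0, 0.039, -2.22, -1.02, 0.44, 0.0, 0.0, 0.06, -2.91, -1.14, 0.56, 0.0, 0.0, 0.077, -3.48, -1.06, 0.65, 0.0, 0.0, 0.09, -3.9, -0.81, 0.71, 0.0, 0.0, 0.098, -4.13, -0.44, 0.74, 0.0, 0.0, 0.103, -4.15, -0.02, 0.74, 0.0, 0.0, 0.103, -3.96, 0.39, 0.71, 0.0, 0.0, 0.098]
[-3.57, 0.71, 0.65, 0.0, 0.0, 0.09, -3.0, 0.88, 0.56, 0.0, 0.0, 0.077, -2.28, 0.87, 0.44, 0.0, 0.0, 0.06, -1.45, 0.65, 0.28, 0.0, 0.0, 0.039]
maxstep mm 25.2 turn 0.0
[0.0, 0.0, 1.53, 0.0, 0.0, 0.0, 0.0, 0.0, 2.52, 0.0, 0.0, 0.0, 0.0, 0.0, 2.52, 0.0, 0.0, 0.0, 0.0, 0.0, 1.53, 0.0, 0.0, 0.0]
```

Request:
{"fn": "carry_out", "kwargs": {"motion": [-1.4,-0.7,0.3,0,0,0.04,-2.2,-1.0,0.4,0,0,0.06,-2.9,-1.1,0.6,0,0,0.08,-3.5,-1.1,0.6,0,0,0.09,-3.9,-0.8,0.7,0,0,0.1,-4.1,-0.4,0.7,0,0,0.1,-4.2,0,0.7,0,0,0.1,-4.0,0.4,0.7,0,0,0.1], "hand": 8.8}}

```text
clock: 1.8
tool_pos: [0.4133, 0.3724, 0.2555]
eef_rot: [0.506, 0.863, -0.0, 0.001]
contact_force: [0.6, -0.1, 0.8]
opening: 0.999
```

Request:
{"fn": "carry_out", "kwargs": {"motion": [-3.6,0.7,0.6,0,0,0.09,-3.0,0.9,0.6,0,0,0.08,-2.3,0.9,0.4,0,0,0.06,-1.4,0.6,0.3,0,0,0.04,0,0,0,0,0,0]}}

```text
clock: 2.42
tool_pos: [0.4825, 0.2931, 0.2366]
eef_rot: [0.615, 0.788, -0.0, 0.0]
contact_force: [-0.5, 0.5, -0.6]
opening: 1.001
```

Run:
```python
from plan import *
print(monitor.get_state()["tool_pos"],monitor.get_state()["clock"])
e=plan([.482,.2945,.152],.253,5)
```

```text
[0.48254568 0.29312365 0.2365748 ] 2.425
maxstep mm 22.2 turn 0.002
[0.02, 0.0, 1.16, 0.0, 0.0, -0.001, 0.03, 0.0, 1.96, 0.0, 0.0, -0.002, 0.04, 0.0, 2.22, 0.0, 0.0, -0.002, 0.03, 0.0, 1.96, 0.0, 0.0, -0.002, 0.02, 0.0, 1.16, 0.0, 0.0, -0.001]
```

Request:
{"fn": "carry_out", "kwargs": {"motion": [0,0,1.2,0,0,0,0.1,0,2.0,0,0,0,0,0,2.2,0,0,0,0,0,2.0,0,0,0,0,0,1.0,0,0,0,0,0,0,0,0,0]}}

```text
clock: 3.18
tool_pos: [0.481, 0.2957, 0.152]
eef_rot: [0.614, 0.79, -0.001, -0.0]
contact_force: [1.0, 1.1, -0.2]
opening: 0.998
```

Request:
{"fn": "carry_out", "kwargs": {"motion": [0,0,0,0,0,0,0,0,0,0,0,0,0,0,0,0,0,0,0,0,0,0,0,0,0,0,0,0,0,0], "hand": 0, "grip_force": 45}}

```text
clock: 3.8
tool_pos: [0.4818, 0.2952, 0.1528]
eef_rot: [0.614, 0.789, 0.0, -0.0]
contact_force: [-0.2, 0.1, 0.5]
opening: 0.458
```

Run:
```python
from plan import *
print(monitor.get_state()["tool_pos"],monitor.get_state()["clock"])
a=.253
e=plan([.482,.2945,.275],.253,5)
```

```text
[0.48182321 0.29516592 0.15280826] 3.8
maxstep mm 32.1 turn 0.001
[-0.01, 0.0, -1.68, 0.0, 0.0, -0.001, -0.02, 0.0, -2.83, 0.0, 0.0, -0.001, -0.02, 0.0, -3.21, 0.0, 0.0, -0.001, -0.02, 0.0, -2.83, 0.0, 0.0, -0.001, -0.01, 0.0, -1.68, 0.0, 0.0, -0.001]
```

Fingers are still closing, so I wait.

Request:
{"fn": "carry_out", "kwargs": {"motion": [0,0,0,0,0,0,0,0,0,0,0,0,0,0,0,0,0,0,0,0,0,0,0,0,0,0,0,0,0,0]}}

```text
clock: 4.42
tool_pos: [0.4816, 0.2951, 0.1527]
eef_rot: [0.614, 0.789, -0.0, -0.0]
contact_force: [0.3, 0.4, 0.8]
opening: 0.131
```

Request:
{"fn": "carry_out", "kwargs": {"motion": [0,0,-1,0,0,0,0,0,-2,0,0,0,0,0,-3,0,0,0,0,0,-3,0,0,0,0,0,-2,0,0,0,0,0,-1.5,0,0,0,0,0,0,0,0,0]}}

```text
clock: 5.3
tool_pos: [0.4822, 0.2954, 0.2788]
eef_rot: [0.614, 0.789, 0.001, 0.0]
contact_force: [-0.2, 0.7, -1.5]
opening: 0.13
```

Run:
```python
from fit import *
s=monitor.get_state(); print(s["tool_pos"],s["clock"],s["contact_force"],s["moment"],s["opening"])
p=snapshot("scene"); save(p,"s1"); w=cloud(p)
```

```text
[0.48224078 0.29542082 0.27876584] 5.3 [-0.22590317  0.66538822 -1.48486646] [-0.02046283 -0.05703529  0.05069869] 0.1299619788025054
```

View pics/s1.png

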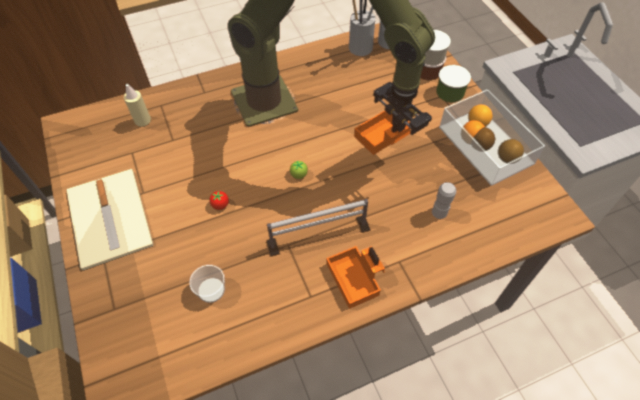

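The gripper holds the left caddy's tab at pixel (395,125). I check that it really lifted and whether it sagged.

```bash
cat > tray.py <<'E'
from fit import *
# caddy-frame coords of orange points: assumes caddy yaw a and hook xy c
def show(c,a,zlo,r=.16):
    for n in ("scene","top"):
        p=snapshot(n); w=cloud(p); f=p["frame"].astype(int)
        o=(f[...,0]>110)&(f[...,0]>1.7*f[...,1])&(f[...,2]<.4*f[...,0])
        d=w[...,:2]-np.array(c); l=np.stack([d[...,0]*np.cos(a)+d[...,1]*np.sin(a),-d[...,0]*np.sin(a)+d[...,1]*np.cos(a)],-1)*1000
        m=o&(np.hypot(l[...,0]+50,l[...,1])<120)&(w[...,2]>zlo)
        x=l[m]; z=w[m][:,2]*1000; print(n,m.sum(),"y",np.percentile(x[:,1],[1,99]).round(1))
        for lo in range(-125,35,10):
            k=(x[:,0]>=lo)&(x[:,0]<lo+10)
            if k.sum()>4: print(lo+5,k.sum(),np.percentile(z[k],[3,25,50,75,97]).round(1))
E
python3 -c "
from tray import *
show((.482,.295),.253,.03)"
```

```text
scene 1237 y [-83.3  65. ]
-110 280 [127.7 135.9 148.6 161.5 169.9]
-100 106 [124.1 128.7 131.2 135.  167.5]
-90 91 [125.9 130.6 132.8 135.9 162.7]
-80 94 [126.6 129.  131.7 135.  165.8]
-70 78 [126.1 129.3 132.1 135.2 162.6]
-60 60 [124.6 128.7 131.8 136.9 168.9]
-50 53 [125.5 129.7 131.8 144.4 168.6]
-40 35 [128.5 132.5 143.5 160.6 170.2]
-30 21 [135.2 144.4 157.  167.  215.9]
-20 92 [129.5 143.3 157.9 177.7 213.2]
-10 117 [133.1 146.  161.6 180.1 214.9]
0 24 [206.6 211.5 213.1 215.1 239.3]
10 60 [186.8 197.9 206.9 211.2 214.2]
20 119 [178.5 185.7 194.2 206.7 217.7]
top 576 y [-79.7  75.6]
-110 55 [126.5 128.1 139.3 160.3 167.2]
-100 25 [125.9 128.6 131.2 164.1 167.2]
-90 6 [155.7 160.  163.3 166.5 285. ]
-60 31 [126.  128.  129.2 142.4 166.7]
-50 49 [125.2 127.  128.5 131.2 166.5]
-40 23 [125.8 127.9 129.4 164.6 167.9]
-30 54 [125.9 127.4 128.4 130.9 166.8]
-20 164 [126.1 127.9 130.  164.8 210.3]
-10 59 [165.4 207.9 208.9 209.8 211.9]
0 35 [207.  208.8 209.6 210.1 211.3]
10 55 [205.1 208.6 209.5 210.4 211.7]
20 15 [179.7 181.6 205.6 209.7 211.9]
```

```bash
python3 -c "
from plan import *
plan([.6285,-.0365,.280],-.116,16)"
```

```text
maxstep mm 29.9 turn 0.03
[-1.04, 0.18, -0.01, 0.0, 0.0, 0.011, -1.52, 0.28, -0.01, 0.0, 0.0, 0.015, -1.92, 0.38, -0.02, 0.0, 0.0, 0.02, -2.25, 0.49, -0.02, 0.0, 0.0, 0.023, -2.5, 0.61, -0.02, 0.0, 0.0, 0.026, -2.69, 0.73, -0.02, 0.0, 0.0, 0.028, -2.8, 0.84, -0.02, 0.0, 0.0, 0.029, -2.84, 0.95, -0.03, 0.0, 0.0, 0.03]
[-2.81, 1.03, -0.03, 0.0, 0.0, 0.03, -2.71, 1.09, -0.02, 0.0, 0.0, 0.029, -2.55, 1.11, -0.02, 0.0, 0.0, 0.028, -2.33, 1.1, -0.02, 0.0, 0.0, 0.026, -2.06, 1.03, -0.02, 0.0, 0.0, 0.023, -1.73, 0.92, -0.02, 0.0, 0.0, 0.02, -1.35, 0.75, -0.01, 0.0, 0.0, 0.015, -0.92, 0.53, -0.01, 0.0, 0.0, 0.011]
```

Request:
{"fn": "carry_out", "kwargs": {"motion": [-1.0,0.2,0,0,0,0.01,-1.5,0.3,0,0,0,0.015,-1.9,0.4,0,0,0,0.02,-2.2,0.5,0,0,0,0.025,-2.5,0.6,0,0,0,0.025,-2.7,0.7,0,0,0,0.03,-2.8,0.8,0,0,0,0.03,-2.8,0.9,0,0,0,0.03]}}

```text
clock: 6.45
tool_pos: [0.555, 0.1282, 0.2777]
eef_rot: [0.686, 0.728, -0.0, 0.0]
contact_force: [-0.1, -0.7, -1.8]
opening: 0.136
```

Request:
{"fn": "carry_out", "kwargs": {"motion": [-2.8,1.0,0,0,0,0.03,-2.7,1.1,0,0,0,0.03,-2.5,1.1,0,0,0,0.03,-2.3,1.1,0,0,0,0.025,-2.0,1.0,0,0,0,0.025,-1.7,0.9,0,0,0,0.02,-1.3,0.8,0,0,0,0.015,-0.9,0.5,0,0,0,0.01]}}

```text
clock: 7.45
tool_pos: [0.6271, -0.0333, 0.2777]
eef_rot: [0.749, 0.662, 0.0, -0.0]
contact_force: [0.4, 0.3, -1.8]
opening: 0.131
```

Request:
{"fn": "carry_out", "kwargs": {"motion": [0,0,0,0,0,0,0,0,0,0,0,0]}}

```text
clock: 7.7
tool_pos: [0.6265, -0.0315, 0.2776]
eef_rot: [0.748, 0.663, 0.0, -0.001]
contact_force: [0.1, -0.3, -3.0]
opening: 0.129
```

Run:
```python
from plan import *
s=monitor.get_state(); print(s["tool_pos"],s["clock"],s["contact_force"],R.from_quat(s["eef_rot"]).as_matrix()[:,1])
plan([.6285,-.0365,.236],-.116,4)
from tray import *
show((.6287,-.0365),-.116,.12)
p=snapshot("top"); save(p,"t2")
w=cloud(p); q=w[(abs(w[...,0]-.63)<.04)&(abs(w[...,1]+.036)<.145)&(abs(w[...,1]+.036)>.055)&(w[...,2]>.1265)&(w[...,2]<.145)]
v=cv2.fitLine(q[:,:2].astype(np.float32),cv2.DIST_HUBER,0,.01,.01).ravel();print(v, v[2]+(-.0365-v[3])*v[0]/v[1])
```

```text
[ 0.6265397  -0.03154488  0.27762977] 7.7 [ 0.10636829 -0.31627188 -2.97697018] [ 9.92731893e-01 -1.20345708e-01 -5.47146748e-04]
maxstep mm 13.0 turn 0.001
[-0.09, 0.05, 0.79, 0.0, 0.0, -0.001, -0.15, 0.08, 1.29, 0.0, 0.0, -0.001, -0.15, 0.08, 1.29, 0.0, 0.0, -0.001, -0.09, 0.05, 0.79, 0.0, 0.0, -0.001]
scene 960 y [-76.4  82.4]
-120 40 [127.3 144.  156.4 163.8 169.2]
-110 222 [127.1 132.9 144.5 158.6 171.2]
-100 68 [125.8 128.9 131.2 133.4 169.5]
-90 77 [125.6 128.8 130.6 137.8 169.4]
-80 70 [125.4 127.8 130.7 135.5 169.4]
-70 61 [126.  128.4 131.8 140.1 170.3]
-60 58 [125.  128.9 131.6 156.3 169.7]
-50 40 [125.4 129.5 132.3 150.6 168.6]
-40 14 [137.9 160.2 168.4 170.3 173.9]
-30 12 [155.9 162.5 166.7 168.8 171.3]
-20 160 [128.7 143.5 158.4 168.  211.5]
-10 31 [136.2 156.3 206.2 211.4 215. ]
0 20 [208.6 209.8 211.5 212.3 220.3]
10 64 [179.3 189.6 205.1 211.  289.7]
20 18 [180.6 185.5 196.8 288.9 302.5]
30 5 [282.6 290.7 293.5 302.1 363.1]
top 224 y [58.5 81.6]
-110 8 [127.7 128.7 129.8 130.3 130.6]
-100 25 [126.5 128.1 129.1 129.9 131.4]
-90 10 [127.  128.2 129.  130.  131.4]
-80 21 [125.9 127.2 128.8 129.8 131.3]
-70 22 [127.2 128.6 129.2 129.7 130.6]
-60 25 [125.7 127.1 129.3 131.1 133.6]
-50 21 [125.  128.  129.4 129.8 156.8]
-40 30 [125.7 127.8 128.8 129.7 137.6]
-30 32 [126.9 128.3 129.3 131.1 151.3]
-20 30 [126.3 128.1 129.7 151.3 168.6]
[ 0.10263145  0.99471945  0.62723273 -0.01723801] 0.62524533
```

View pics/t2.png

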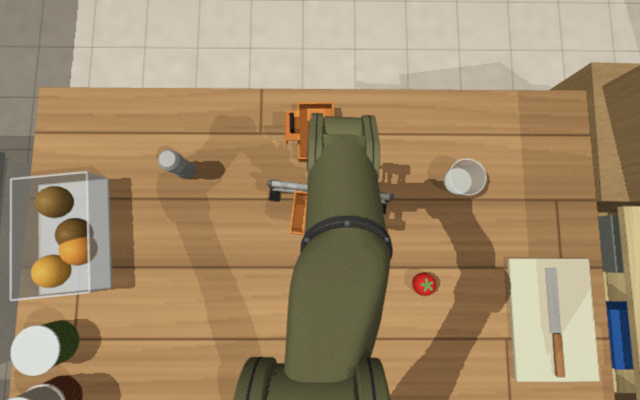

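Request:
{"fn": "carry_out", "kwargs": {"motion": [0,0.15,0.5,0,0,0,0,0.15,1.0,0,0,0,0,0,1.0,0,0,0,0,0,0.8,0,0,0,0,0,0.5,0,0,0,0,0,0,0,0,0]}}

```text
clock: 8.6
tool_pos: [0.6295, -0.033, 0.2392]
eef_rot: [0.749, 0.663, -0.0, -0.0]
contact_force: [-0.3, 0.7, -1.6]
opening: 0.131
```

Run:
```python
from plan import *
s=monitor.get_state(); print(s["tool_pos"],s["clock"],s["contact_force"],s["moment"])
p=snapshot("scene"); c=p["frame"][170:280,240:400,::-1]; cv2.imwrite("pics/s3.png",cv2.resize(c,None,fx=5,fy=5,interpolation=cv2.INTER_CUBIC))
```

```text
[ 0.62950797 -0.0330061   0.23923718] 8.6 [-0.32364005  0.73525234 -1.61523739] [-0.1447574  -0.02335547 -0.01514962]
```

View pics/s3.png

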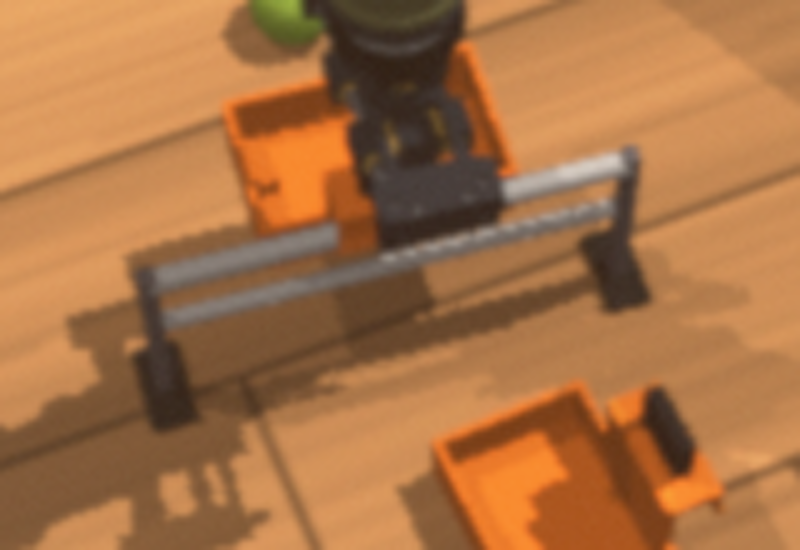

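The crop shows the caddy centred between the posts, its tray on the robot's side and the hook over the bar around crop pixel (380,220), parallel to the bar. I continue down, watching the force.

Request:
{"fn": "carry_out", "kwargs": {"motion": [0,0,0.5,0,0,0,0,0,0.5,0,0,0,0,0,0.5,0,0,0,0,0,0,0,0,0]}}

```text
clock: 9.15
tool_pos: [0.6294, -0.033, 0.2241]
eef_rot: [0.749, 0.663, -0.0, -0.0]
contact_force: [0.0, 0.7, -2.4]
opening: 0.128
```

Request:
{"fn": "carry_out", "kwargs": {"motion": [0,0,0.4,0,0,0,0,0,0.4,0,0,0,0,0,0.3,0,0,0,0,0,0,0,0,0]}}

```text
clock: 9.65
tool_pos: [0.6295, -0.033, 0.2134]
eef_rot: [0.749, 0.663, -0.0, -0.0]
contact_force: [-0.1, -0.3, -2.1]
opening: 0.13
```

Request:
{"fn": "carry_out", "kwargs": {"motion": [0,0,0.2,0,0,0,0,0,0.1,0,0,0,0,0,0,0,0,0]}}

```text
clock: 10.02
tool_pos: [0.6298, -0.033, 0.2108]
eef_rot: [0.749, 0.663, 0.0, 0.0]
contact_force: [0.0, 0.1, -1.0]
opening: 0.131
```

Request:
{"fn": "carry_out", "kwargs": {"motion": [0,0,0.1,0,0,0,0,0,0,0,0,0]}}

```text
clock: 10.28
tool_pos: [0.6298, -0.033, 0.2107]
eef_rot: [0.749, 0.663, 0.0, 0.0]
contact_force: [-2.5, -0.2, 5.2]
opening: 0.135
```

Request:
{"fn": "carry_out", "kwargs": {"motion": [0,0,0,0,0,0,0,0,0,0,0,0,0,0,0,0,0,0,0,0,0,0,0,0,0,0,0,0,0,0,0,0,0,0,0,0], "hand": 6}}

```text
clock: 11.02
tool_pos: [0.6298, -0.033, 0.2097]
eef_rot: [0.749, 0.663, 0.0, 0.0]
contact_force: [0.4, -0.0, -0.2]
opening: 0.682
```

Request:
{"fn": "carry_out", "kwargs": {"motion": [0,0,-1,0,0,0,0,0,-2,0,0,0,0,0,-3,0,0,0,0,0,-3,0,0,0,0,0,-2,0,0,0,0,0,-1,0,0,0]}}

```text
clock: 11.78
tool_pos: [0.6301, -0.0331, 0.3316]
eef_rot: [0.749, 0.663, 0.001, 0.001]
contact_force: [0.7, 0.2, 0.1]
opening: 0.683
```

Run:
```python
from plan import *
s=monitor.get_state(); print(s["tool_pos"],s["clock"],s["contact_force"],s["opening"])
p=snapshot("scene"); c=p["frame"][170:280,240:400,::-1]; cv2.imwrite("pics/s4.png",cv2.resize(c,None,fx=5,fy=5,interpolation=cv2.INTER_CUBIC))
from tray import *
show((.6297,-.035),-.116,.02)
print("to tomato")
h=np.pi/2-.116-.0
a=plan([.45,-.23,.25],-.116,10)
```

```text
[ 0.63012413 -0.03309062  0.33159797] 11.775 [0.74785924 0.23219985 0.10851827] 0.6825436412570938
scene 963 y [-79.1  77.2]
-110 184 [44.6 59.5 70.6 79.6 87.2]
-100 107 [42.3 46.3 50.4 63.4 82.3]
-90 78 [43.5 47.5 49.2 51.8 89.6]
-80 57 [45.9 48.8 50.2 53.7 88.2]
-70 54 [48.1 51.3 52.7 56.5 90.7]
-60 41 [51.5 54.4 57.7 82.8 95.4]
-50 12 [81.2 88.4 93.4 95.4 97.5]
-40 7 [92.1 94.7 95.6 96.  96.6]
-30 6 [105.7 133.  136.9 138.3 139.2]
-20 29 [ 78.3 139.  141.3 144.1 151.9]
-10 91 [ 81.4  86.9  95.3 144.4 176.7]
0 73 [140.6 142.8 144.4 147.  149.6]
10 186 [116.  124.7 132.9 141.5 149.3]
20 35 [115.9 118.6 121.  123.2 126.2]
top 99 y [52.  78.3]
-100 25 [43.8 45.5 46.6 50.7 61.5]
-90 11 [44.7 47.1 47.9 48.5 49.4]
-80 12 [45.7 47.5 49.4 50.4 51.3]
-70 7 [47.  48.3 50.1 51.9 52.8]
-60 7 [49.5 50.1 51.1 52.1 54.8]
-40 9 [53.1 54.8 54.9 56.1 57.4]
-30 9 [56.1 56.4 56.7 58.4 58.9]
-20 10 [55.4 56.7 58.7 59.5 60.6]
to tomato
maxstep mm 36.5 turn 0.001
[-1.16, -0.82, 0.42, 0.0, 0.0, 0.0, -1.83, -1.3, 0.67, 0.0, 0.0, -0.001, -2.34, -1.67, 0.86, 0.0, 0.0, -0.001, -2.68, -1.91, 0.98, 0.0, 0.0, -0.001, -2.85, -2.03, 1.05, 0.0, 0.0, -0.001, -2.85, -2.03, 1.05, 0.0, 0.0, -0.001, -2.67, -1.92, 0.99, 0.0, 0.0, -0.001, -2.34, -1.67, 0.86, 0.0, 0.0, -0.001]
[-1.83, -1.31, 0.67, 0.0, 0.0, -0.001, -1.15, -0.83, 0.42, 0.0, 0.0, 0.0]
```

View pics/s4.png

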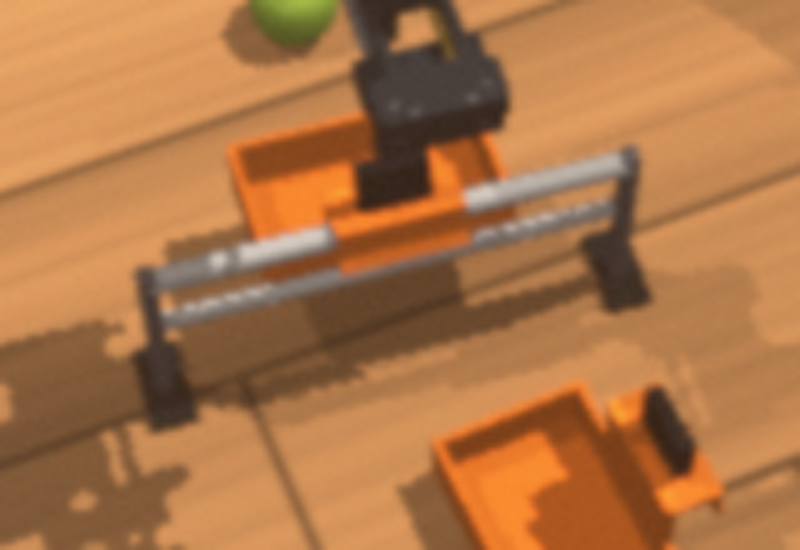

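The caddy hangs on the bar (crop pixels (335–470,190–260)), free of the gripper. The depth readings give a sag of about 0.15 rad. Next is the tomato.

Run:
```python
from plan import *
print(monitor.get_state()["q"].round(2))
plan([.3924,-.291,.17],1.455,16)
```

```text
[-0.07  0.67  0.09  1.52 -0.07  0.95 -0.08]
maxstep mm 31.8 turn 0.13
[-0.83, -0.6, 0.47, 0.0, 0.0, -0.046, -1.17, -0.92, 0.68, 0.0, 0.0, -0.067, -1.4, -1.27, 0.86, 0.0, 0.0, -0.085, -1.52, -1.63, 1.01, 0.0, 0.0, -0.1, -1.51, -1.98, 1.14, 0.0, 0.0, -0.112, -1.38, -2.31, 1.23, 0.0, 0.0, -0.121, -1.15, -2.58, 1.29, 0.0, 0.0, -0.127, -0.83, -2.77, 1.32, 0.0, 0.0, -0.13]
[-0.46, -2.85, 1.32, 0.0, 0.0, -0.13, -0.09, -2.82, 1.29, 0.0, 0.0, -0.127, 0.26, -2.68, 1.23, 0.0, 0.0, -0.121, 0.54, -2.43, 1.14, 0.0, 0.0, -0.112, 0.72, -2.1, 1.01, 0.0, 0.0, -0.1, 0.79, -1.72, 0.86, 0.0, 0.0, -0.085, 0.73, -1.3, 0.68, 0.0, 0.0, -0.067, 0.56, -0.85, 0.47, 0.0, 0.0, -0.046]
```

Request:
{"fn": "carry_out", "kwargs": {"motion": [-0.8,-0.6,0.4,0,0,-0.05,-1.2,-0.9,0.6,0,0,-0.07,-1.4,-1.3,0.8,0,0,-0.085,-1.5,-1.6,1,0,0,-0.1,-1.5,-2.0,1.1,0,0,-0.11,-1.4,-2.3,1.2,0,0,-0.12,-1.2,-2.6,1.3,0,0,-0.13,-0.8,-2.8,1.3,0,0,-0.13], "hand": 8.8}}

```text
clock: 12.92
tool_pos: [0.5103, -0.1634, 0.2513]
eef_rot: [0.432, 0.902, -0.0, -0.001]
contact_force: [-1.1, -0.5, -0.4]
opening: 1.001
```

Request:
{"fn": "carry_out", "kwargs": {"motion": [-0.5,-2.8,1.3,0,0,-0.13,-0.1,-2.8,1.3,0,0,-0.13,0.3,-2.7,1.2,0,0,-0.12,0.5,-2.4,1.1,0,0,-0.11,0.7,-2.1,1,0,0,-0.1,0.8,-1.7,0.9,0,0,-0.085,0.7,-1.3,0.7,0,0,-0.07,0.6,-0.8,0.5,0,0,-0.05]}}

```text
clock: 13.92
tool_pos: [0.3936, -0.2922, 0.1715]
eef_rot: [0.051, 0.999, 0.001, -0.001]
contact_force: [-0.4, -0.4, 0.5]
opening: 1.0
```

Request:
{"fn": "carry_out", "kwargs": {"motion": [0,0,0,0,0,0,0,0,0,0,0,0], "grip_force": 3}}

```text
clock: 14.18
tool_pos: [0.3952, -0.2914, 0.1725]
eef_rot: [0.051, 0.999, 0.0, 0.0]
contact_force: [0.6, -0.5, 0.0]
opening: 0.999
```

Run:
```python
from plan import *
print(monitor.get_state()["tool_pos"],monitor.get_state()["clock"])
plan([.3924,-.291,.072],1.455,6)
from fit import *
from scipy.optimize import least_squares
w=cloud(snapshot("scene")); f=None
q=cluster(w,(.39,-.291),.05); q=q[(q[:,2]>.012)&(q[:,2]<.06)]
r=least_squares(lambda p:((((q[:,0]-p[0])/.031)**2+((q[:,1]-p[1])/.031)**2+((q[:,2]-.026)/.026)**2)-1)*.015,(.39,-.29),loss="soft_l1",f_scale=.003).x
print(r,len(q))
```

```text
[ 0.39523804 -0.2913637   0.17250689] 14.175
maxstep mm 21.6 turn 0.003
[0.03, 0.0, 1.07, 0.0, 0.0, 0.001, 0.05, 0.0, 1.8, 0.0, 0.0, 0.002, 0.06, 0.0, 2.16, 0.0, 0.0, 0.003, 0.06, 0.0, 2.16, 0.0, 0.0, 0.003, 0.05, 0.0, 1.8, 0.0, 0.0, 0.002, 0.03, 0.0, 1.07, 0.0, 0.0, 0.001]
[ 0.39254238 -0.29218027] 284
```

Request:
{"fn": "carry_out", "kwargs": {"motion": [0.1,0,1.0,0,0,0,0.1,0,1.8,0,0,0,0.1,0,2.2,0,0,0,0,0,2.2,0,0,0,0,0,1.8,0,0,0,0,0,1.0,0,0,0,0,0,0,0,0,0]}}

```text
clock: 15.1
tool_pos: [0.3918, -0.2911, 0.0721]
eef_rot: [0.051, 0.999, 0.0, -0.001]
contact_force: [0.4, -0.4, -0.1]
opening: 1.002
```

Request:
{"fn": "carry_out", "kwargs": {"motion": [0,0,0,0,0,0,0,0,0,0,0,0,0,0,0,0,0,0,0,0,0,0,0,0,0,0,0,0,0,0,0,0,0,0,0,0], "hand": 5, "grip_force": 3}}

```text
clock: 15.85
tool_pos: [0.3921, -0.2918, 0.0729]
eef_rot: [0.051, 0.999, -0.0, 0.0]
contact_force: [0.1, 0.5, 4.5]
opening: 0.699
```

Request:
{"fn": "carry_out", "kwargs": {"motion": [0,0,0,0,0,0,0,0,0,0,0,0,0,0,0,0,0,0]}}

```text
clock: 16.23
tool_pos: [0.3921, -0.2918, 0.0727]
eef_rot: [0.051, 0.999, -0.0, 0.0]
contact_force: [1.0, -1.9, 5.2]
opening: 0.697
```

Request:
{"fn": "carry_out", "kwargs": {"motion": [0,0,-0.2,0,0,0,0,0,-0.3,0,0,0,0,0,-0.3,0,0,0,0,0,0,0,0,0,0,0,0,0,0,0]}}

```text
clock: 16.85
tool_pos: [0.3919, -0.2915, 0.0806]
eef_rot: [0.051, 0.999, 0.0, -0.0]
contact_force: [0.9, 0.6, -1.3]
opening: 0.699
```

```bash
cat > tom.py <<'E'
from h import *
def tom():
    s=monitor.get_state(); print(s["clock"],s["tool_pos"].round(4),s["contact_force"].round(1),s["opening"].round(3))
    tp=s["tool_pos"]
    p=snapshot("scene"); w=cloud(p); f=p["frame"].astype(int)
    red=(f[...,0]>90)&(f[...,1]<.35*f[...,0])&(f[...,2]<.35*f[...,0])
    m=red&(np.hypot(w[...,0]-tp[0],w[...,1]-tp[1])<.06)
    q=w[m]; print("red n",len(q),"rel TCP z pct",(np.percentile(q[:,2],[2,25,50,75,98])-tp[2]).round(4),"med",np.median(q,0).round(4))
E
python3 -c "
from tom import *
tom()"
```

```text
Traceback (most recent call last):
  File "tom.py", line 3, in tom
    s=monitor.get_state(); print(s["clock"],s["tool_pos"].round(4),s["contact_force"].round(1),s["opening"].round(3))
                                                                                               ^^^^^^^^^^^^^^^^^^
AttributeError: 'float' object has no attribute 'round'
```

```bash
sed -i 's/s\["opening"\].round(3)/round(s["opening"],3)/' tom.py; python3 -c "
from tom import *
tom()"
```

```text
16.85 [ 0.3919 -0.2915  0.0806] [ 0.9  0.6 -1.3] 0.699
red n 149 rel TCP z pct [-0.0486 -0.036  -0.0301 -0.026  -0.0186] med [ 0.4109 -0.2926  0.0505]
```

Request:
{"fn": "carry_out", "kwargs": {"motion": [0,0,-0.1,0,0,0,0,0,0,0,0,0,0,0,0,0,0,0,0,0,0,0,0,0]}}

```text
clock: 17.4
tool_pos: [0.3919, -0.2915, 0.0817]
eef_rot: [0.051, 0.999, 0.0, -0.0]
contact_force: [0.6, 0.6, -2.7]
opening: 0.701
```

```bash
python3 -c "
from tom import *
tom()"
```

```text
17.4 [ 0.3919 -0.2915  0.0817] [ 0.6  0.6 -2.7] 0.701
red n 150 rel TCP z pct [-0.048  -0.0374 -0.03   -0.0249 -0.0194] med [ 0.4111 -0.2921  0.0517]
```

3 N holds without slip, so I carry it gently at that grip.

Run:
```python
from plan import *
s=monitor.get_state(); p=s["tool_pos"]; 
e=plan([p[0],p[1],.2],1.469,12)
e=plan([.5461,-.0242,.1995],1.455,24,tilt=(-.0174,-.149,0),start=e)
```

```text
maxstep mm 13.0 turn 0.0
[0.0, 0.0, -0.5, 0.0, 0.0, 0.0, 0.0, 0.0, -0.76, 0.0, 0.0, 0.0, 0.0, 0.0, -0.98, 0.0, 0.0, 0.0, 0.0, 0.0, -1.14, 0.0, 0.0, 0.0, 0.0, 0.0, -1.24, 0.0, 0.0, 0.0, 0.0, 0.0, -1.3, 0.0, 0.0, 0.0, 0.0, 0.0, -1.3, 0.0, 0.0, 0.0, 0.0, 0.0, -1.24, 0.0, 0.0, 0.0]
[0.0, 0.0, -1.14, 0.0, 0.0, 0.0, 0.0, 0.0, -0.98, 0.0, 0.0, 0.0, 0.0, 0.0, -0.76, 0.0, 0.0, 0.0, 0.0, 0.0, -0.5, 0.0, 0.0, 0.0]
maxstep mm 17.0 turn 0.008
[-0.23, 0.5, 0.0, 0.0, -0.003, 0.0, -0.3, 0.68, 0.0, 0.0, -0.004, 0.0, -0.37, 0.84, 0.0, 0.0, -0.004, 0.0, -0.44, 0.98, 0.01, 0.0, -0.005, 0.0, -0.49, 1.11, 0.01, 0.0, -0.006, 0.001, -0.54, 1.22, 0.01, 0.0, -0.006, 0.001, -0.59, 1.32, 0.02, 0.0, -0.007, 0.001, -0.62, 1.4, 0.02, 0.0, -0.007, 0.001]
[-0.65, 1.46, 0.03, 0.0, -0.008, 0.001, -0.67, 1.51, 0.04, 0.0, -0.008, 0.001, -0.68, 1.54, 0.04, 0.0, -0.008, 0.001, -0.68, 1.56, 0.05, 0.0, -0.008, 0.001, -0.68, 1.56, 0.05, 0.0, -0.008, 0.001, -0.67, 1.54, 0.06, 0.0, -0.008, 0.001, -0.66, 1.51, 0.06, 0.0, -0.008, 0.001, -0.64, 1.46, 0.07, 0.0, -0.008, 0.001]
[-0.61, 1.4, 0.07, 0.0, -0.007, 0.001, -0.57, 1.32, 0.07, 0.0, -0.007, 0.001, -0.53, 1.22, 0.07, 0.0, -0.006, 0.001, -0.48, 1.11, 0.06, 0.0, -0.006, 0.001, -0.42, 0.99, 0.06, 0.0, -0.005, 0.0, -0.36, 0.84, 0.05, 0.0, -0.004, 0.0, -0.29, 0.68, 0.04, 0.0, -0.004, 0.0, -0.22, 0.51, 0.03, 0.0, -0.003, 0.0]
```

Request:
{"fn": "carry_out", "kwargs": {"motion": [0,0,-0.3,0,0,0,0,0,-0.6,0,0,0,0,0,-0.9,0,0,0,0,0,-1.1,0,0,0,0,0,-1.3,0,0,0,0,0,-1.3,0,0,0,0,0,-1.3,0,0,0,0,0,-1.3,0,0,0]}}

```text
clock: 18.45
tool_pos: [0.3918, -0.2916, 0.1637]
eef_rot: [0.051, 0.999, -0.0, 0.0]
contact_force: [-0.9, 0.4, -1.4]
opening: 0.7
```

Request:
{"fn": "carry_out", "kwargs": {"motion": [0,0,-1.2,0,0,0,0,0,-1.0,0,0,0,0,0,-0.8,0,0,0,0,0,-0.5,0,0,0,0,0,-0.2,0,0,0,0,0,0,0,0,0]}}

```text
clock: 19.2
tool_pos: [0.3918, -0.2915, 0.1996]
eef_rot: [0.051, 0.999, 0.0, -0.0]
contact_force: [0.5, 0.7, -1.7]
opening: 0.702
```

```bash
python3 -c "
from tom import *
tom()"
```

```text
19.2 [ 0.3918 -0.2915  0.1996] [ 0.5  0.7 -1.7] 0.702
red n 159 rel TCP z pct [-0.0463 -0.0368 -0.0307 -0.0256 -0.0193] med [ 0.4116 -0.2929  0.1689]
```

No slip.

Request:
{"fn": "carry_out", "kwargs": {"motion": [-0.2,0.5,0,0,-0.003,0,-0.3,0.7,0,0,-0.004,0,-0.4,0.8,0,0,-0.004,0,-0.4,1.0,0,0,-0.005,0,-0.5,1.1,0,0,-0.006,0,-0.5,1.2,0,0,-0.006,0,-0.6,1.3,0,0,-0.007,0,-0.6,1.4,0,0,-0.007,0]}}

```text
clock: 20.25
tool_pos: [0.4355, -0.2146, 0.2004]
eef_rot: [0.051, 0.998, -0.001, 0.021]
contact_force: [-0.1, -0.5, -1.1]
opening: 0.696
```

Request:
{"fn": "carry_out", "kwargs": {"motion": [-0.6,1.5,0,0,-0.008,0,-0.7,1.5,0,0,-0.008,0,-0.7,1.5,0,0,-0.008,0,-0.7,1.6,0,0,-0.008,0,-0.7,1.6,0.1,0,-0.008,0,-0.7,1.5,0.1,0,-0.008,0,-0.7,1.5,0.1,0,-0.008,0,-0.6,1.5,0.1,0,-0.008,0.001]}}

```text
clock: 21.25
tool_pos: [0.5018, -0.0985, 0.2001]
eef_rot: [0.052, 0.997, -0.002, 0.053]
contact_force: [-0.1, -0.1, -2.1]
opening: 0.696
```

Request:
{"fn": "carry_out", "kwargs": {"motion": [-0.6,1.4,0.1,0,-0.007,0.002,-0.6,1.3,0.1,0,-0.007,0.002,-0.5,1.2,0.1,0,-0.006,0.002,-0.5,1.1,0.1,0,-0.006,0.002,-0.4,1.0,0,0,-0.005,0.002,-0.4,0.8,0,0,-0.004,0.002,-0.3,0.6,0,0,-0.004,0,-0.2,0.4,0,0,-0.003,0]}}

```text
clock: 22.25
tool_pos: [0.545, -0.0259, 0.2006]
eef_rot: [0.058, 0.996, -0.003, 0.074]
contact_force: [-0.3, -0.1, -2.2]
opening: 0.7
```

Request:
{"fn": "carry_out", "kwargs": {"motion": [0,0,0,0,0,0,0,0,0,0,0,0]}}

```text
clock: 22.5
tool_pos: [0.5446, -0.0265, 0.2005]
eef_rot: [0.058, 0.996, -0.004, 0.074]
contact_force: [-0.9, 0.2, -1.0]
opening: 0.698
```

Run:
```python
from tom import *
tom()
from plan import *
s=monitor.get_state(); print(R.from_quat(s["eef_rot"]).as_matrix().round(3))
plan([.5532,-.025,.1504],1.455,6,tilt=(-.0174,-.149,0))
p=snapshot("scene"); c=p["frame"][170:280,240:400,::-1]; cv2.imwrite("pics/s5.png",cv2.resize(c,None,fx=5,fy=5,interpolation=cv2.INTER_CUBIC))
from tray import *
show((.6297,-.035),-.116,.02)
```

```text
22.5 [ 0.5446 -0.0265  0.2005] [-0.9  0.2 -1. ] 0.698
red n 206 rel TCP z pct [-0.0492 -0.0363 -0.0286 -0.0234 -0.0157] med [ 0.5692 -0.0335  0.1719]
[[-0.982  0.116  0.146]
 [ 0.115  0.993 -0.016]
 [-0.147  0.001 -0.989]]
maxstep mm 10.9 turn 0.001
[-0.01, 0.03, 0.54, 0.0, 0.0, 0.0, -0.02, 0.04, 0.91, 0.0, 0.0, 0.0, -0.02, 0.05, 1.09, 0.0, -0.001, 0.0, -0.02, 0.05, 1.09, 0.0, -0.001, 0.0, -0.01, 0.04, 0.91, 0.0, 0.0, 0.0, -0.01, 0.03, 0.54, 0.0, 0.0, 0.0]
scene 1296 y [-78.6  78.3]
-110 205 [44.2 57.1 67.2 77.4 86.2]
-100 167 [43.6 48.2 53.  61.6 83.5]
-90 91 [ 45.1  48.   50.   53.8 174.1]
-80 91 [ 44.6  49.7  54.3 169.9 180.2]
-70 116 [ 47.8  52.7  90.  176.1 183.6]
-60 120 [ 53.6 129.9 166.1 175.9 182. ]
-50 80 [ 89.4 149.3 158.5 165.  175.4]
-40 6 [86.9 91.6 94.6 97.3 99.9]
-30 5 [137.3 137.5 139.3 140.8 141.2]
-20 34 [ 84.  138.8 140.7 145.1 176.2]
-10 90 [ 81.   87.9  93.6 143.9 177.8]
0 69 [139.2 142.5 144.  146.1 150.7]
10 185 [117.1 124.7 133.2 142.1 148.3]
20 36 [115.3 119.2 121.6 123.5 127.2]
top 115 y [-73.4  78.8]
-40 5 [53.5 55.8 58.4 59.  78.5]
-30 34 [53.7 54.8 57.3 59.3 79.5]
-20 38 [ 55.8  58.   60.8  92.3 176.6]
-10 23 [ 56.1  58.1  62.  141.8 177.2]
0 6 [142.7 143.  143.9 144.1 144.1]
20 8 [114.8 115.7 116.6 117.5 118.6]
```

View pics/s5.png

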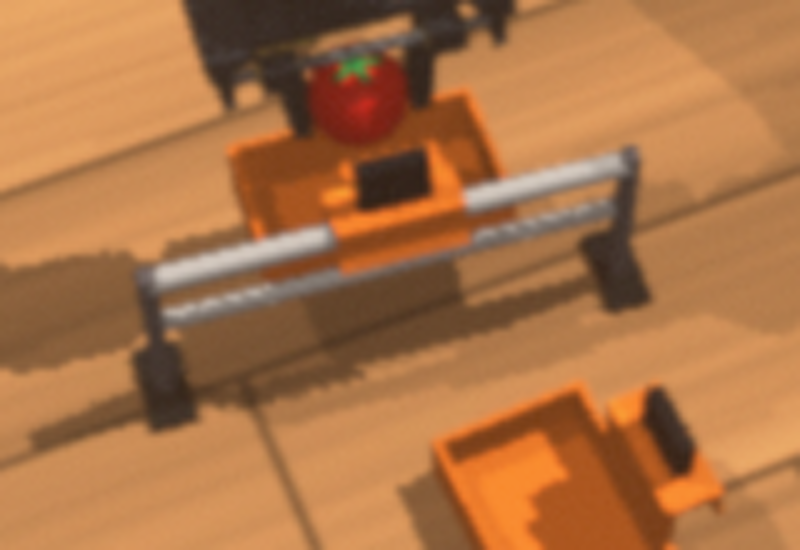

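The tomato is held above the tray at crop pixel (360,100), between the fingers, clear of the rim. I lower it along the tray's normal.

Request:
{"fn": "carry_out", "kwargs": {"motion": [-0.1,0.1,0.4,0,0,0,0,0,0.8,0,0,0,0,0,1.1,0,0,0,0,0,1.2,0,0,0,0,0,1.2,0,0,0,0,0,1.0,0,0,0,0,0,0.7,0,0,0,0,0,0.3,0,0,0]}}

```text
clock: 23.7
tool_pos: [0.5557, -0.0262, 0.1339]
eef_rot: [0.058, 0.996, -0.003, 0.074]
contact_force: [0.5, -0.1, -1.5]
opening: 0.698
```

Request:
{"fn": "carry_out", "kwargs": {"motion": [0,0,0.2,0,0,0,0,0,0.1,0,0,0,0,0,0,0,0,0,0,0,0,0,0,0]}}

```text
clock: 24.2
tool_pos: [0.5563, -0.0263, 0.1317]
eef_rot: [0.058, 0.996, -0.003, 0.074]
contact_force: [-0.0, 0.5, -1.3]
opening: 0.7
```

Request:
{"fn": "carry_out", "kwargs": {"motion": [0,0,0.1,0,0,0,0,0,0.1,0,0,0,0,0,0,0,0,0,0,0,0,0,0,0]}}

```text
clock: 24.7
tool_pos: [0.5565, -0.0263, 0.1295]
eef_rot: [0.058, 0.996, -0.003, 0.074]
contact_force: [0.1, -0.5, -2.4]
opening: 0.7
```

Estimated contact is at z ≈ 0.1247; I go in small steps.

Request:
{"fn": "carry_out", "kwargs": {"motion": [0,0,0.1,0,0,0,0,0,0.1,0,0,0,0,0,0,0,0,0]}}

```text
clock: 25.08
tool_pos: [0.5567, -0.0263, 0.1274]
eef_rot: [0.058, 0.996, -0.003, 0.074]
contact_force: [0.3, -0.5, -1.9]
opening: 0.699
```

Request:
{"fn": "carry_out", "kwargs": {"motion": [0,0,0.1,0,0,0,0,0,0.1,0,0,0,0,0,0,0,0,0]}}

```text
clock: 25.45
tool_pos: [0.557, -0.0264, 0.1254]
eef_rot: [0.058, 0.996, -0.003, 0.074]
contact_force: [-0.6, -0.2, -1.6]
opening: 0.695
```

Request:
{"fn": "carry_out", "kwargs": {"motion": [0,0,0.1,0,0,0,0,0,0,0,0,0,0,0,0,0,0,0]}}

```text
clock: 25.82
tool_pos: [0.5572, -0.0264, 0.1245]
eef_rot: [0.058, 0.996, -0.003, 0.074]
contact_force: [-0.2, 0.9, -1.4]
opening: 0.701
```

Request:
{"fn": "carry_out", "kwargs": {"motion": [0,0,0.1,0,0,0,0,0,0,0,0,0,0,0,0,0,0,0]}}

```text
clock: 26.2
tool_pos: [0.5575, -0.0264, 0.1238]
eef_rot: [0.058, 0.996, -0.003, 0.074]
contact_force: [-0.2, 1.4, 2.8]
opening: 0.699
```

Request:
{"fn": "carry_out", "kwargs": {"motion": [0,0,0.1,0,0,0,0,0,0,0,0,0,0,0,0,0,0,0]}}

```text
clock: 26.58
tool_pos: [0.5577, -0.0264, 0.1227]
eef_rot: [0.058, 0.996, -0.003, 0.074]
contact_force: [-1.1, -0.1, 3.9]
opening: 0.699
```

```bash
python3 -c "
from tom import *
tom()"
```

```text
26.575 [ 0.5577 -0.0264  0.1227] [-1.1 -0.1  3.9] 0.699
red n 18 rel TCP z pct [-0.0293 -0.027  -0.0212 -0.0193 -0.0162] med [ 0.564  -0.049   0.1015]
```

Contact made (about +4 N). Release and withdraw.

Request:
{"fn": "carry_out", "kwargs": {"motion": [0,0,0,0,0,0,0,0,0,0,0,0,0,0,0,0,0,0,0,0,0,0,0,0,0,0,0,0,0,0], "hand": 8}}

```text
clock: 27.25
tool_pos: [0.5575, -0.0264, 0.1225]
eef_rot: [0.058, 0.996, -0.003, 0.074]
contact_force: [-0.1, 0.1, 0.8]
opening: 0.905
```

Request:
{"fn": "carry_out", "kwargs": {"motion": [0,0,-0.3,0,0,0,0,0,-0.7,0,0,0,0,0,-1.2,0,0,0,0,0,-1.5,0,0,0,0,0,-2,0,0,0,0,0,-2,0,0,0,0,0,-2,0,0,0,0,0,-2,0,0,0]}}

```text
clock: 28.25
tool_pos: [0.54, -0.0247, 0.24]
eef_rot: [0.058, 0.996, -0.004, 0.074]
contact_force: [-0.4, 0.1, -0.1]
opening: 0.906
```

Request:
{"fn": "carry_out", "kwargs": {"motion": [1,0,-3,0,0,0,2,0,-3,0,0,0,3,0,-3,0,0,0,3,0,-2,0,0,0,3,0,-1,0,0,0,2,0,0,0,0,0,0,0,0,0,0,0]}}

```text
clock: 29.12
tool_pos: [0.3837, -0.007, 0.337]
eef_rot: [0.057, 0.996, -0.004, 0.074]
contact_force: [0.6, 0.7, -0.1]
opening: 0.91
```

Run:
```python
from h import *
s=monitor.get_state(); print(s["clock"],s["tool_pos"],s["contact_force"])
p=snapshot("scene"); c=p["frame"][150:300,180:400,::-1]; cv2.imwrite("pics/s6.png",cv2.resize(c,None,fx=3.6,fy=3.6,interpolation=cv2.INTER_CUBIC))
for q,n in ((p,"scene"),(snapshot("top"),"top")):
  w=cloud(q)
  for t in ["tomato","green_tomato","pepper_mill","deli_tub","caddy"]:
    for d in finder.masks_of(q,t)[:3]:
        k=w[d["pixels"]]; print(n,t,round(d["p"],2),np.nanmedian(k,0).round(3))
```

```text
29.125 [ 0.38372637 -0.00695819  0.33702333] [ 0.55613934  0.67237688 -0.07139214]
scene tomato 0.54 [ 0.555 -0.034  0.101]
scene pepper_mill 0.59 [0.716 0.347 0.103]
scene deli_tub 0.75 [ 0.657 -0.407  0.029]
scene caddy 0.81 [ 0.574 -0.038  0.085]
scene caddy 0.72 [0.81  0.01  0.009]
top tomato 0.82 [ 0.563 -0.025  0.099]
top tomato 0.35 [ 0.388 -0.004  0.047]
top green_tomato 0.51 [ 0.387 -0.005  0.047]
top green_tomato 0.25 [ 0.562 -0.025  0.099]
top pepper_mill 0.62 [0.697 0.351 0.126]
top deli_tub 0.73 [ 0.681 -0.418  0.024]
top caddy 0.66 [0.811 0.008 0.005]
top caddy 0.59 [ 0.587 -0.029  0.057]
```

View pics/s6.png

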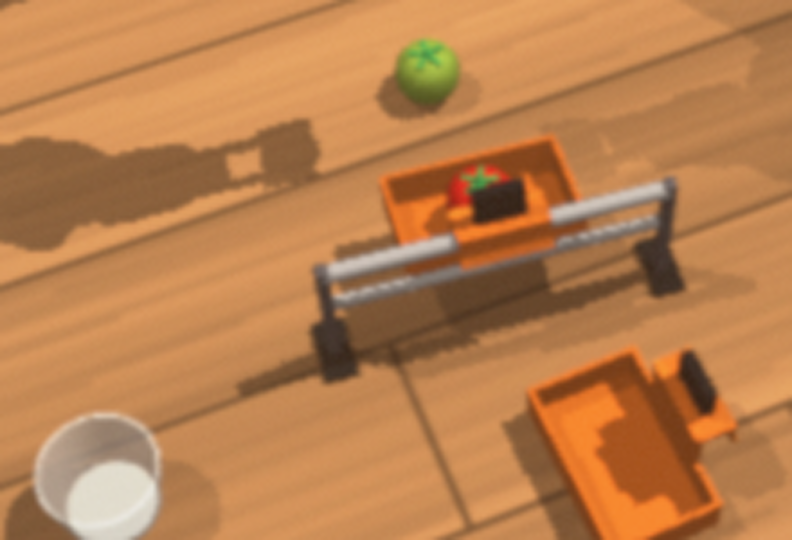

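The crop shows the red tomato (480,190) sitting in the tray of the hung caddy. The green tomato and the tub have not moved and the gripper is clear, so I hand in.

```bash
python3 -c "
from h import *
print(workorder.finish_job()); print(monitor.get_state()['clock'])"
```

```text
the job is handed in; nothing more can be done
None
the job is handed in; nothing more can be done
```

I hung the leftmost caddy on the rack's top bar with its tray towards the robot, let go of it, then laid the red tomato in the tray. I handed the job in at about 29 s of the 61 s allowed; no verdict is reported.

- **Caddy:** in the last pictures it hangs free on the bar. Its sag came out at about 0.15 rad from the depth readings, at the upper end of the stated 0.07 to 0.15.
- **Tomato:** I held it at the minimum 3 N grip and saw no slip in the checks at pick-up and after lifting. It met the tray at about 4 N before release and stayed put.
- **Bystanders:** the pepper mill, the tub and the other caddy read within about 2 mm of where they started. The green tomato looked unmoved in the picture, and its top-camera reading (7 mm off in x) was loose because the arm partly hid it. The scene camera missed it altogether.
- **Other checks:** the wrist force readings stayed at or below about 5 N. The gripper was clear of everything at the end.
- **Disagreement:** an attempt to re-measure the bar while the arm blocked the view came out about 4 mm off. I discarded it and used the first fit, which worked.

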